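# Clamp the degreaser bottle and open its safety cap

## Robot

A 6-joint arm with a two-finger parallel gripper is mounted at the origin on the work surface. World frame = base frame: x ahead of the robot, y to its left, z up, the work surface at z = 0. Lengths are in m, angles in rad, forces in N, time in s.
With the tool pointing down it reaches from about 0.4 to 0.825 m from the base axis. Payload 7 kg.
Tool frame: the origin (TCP) lies on the centre line of the jaws, within the pads' length; the fingertips stand tip_reach ahead of it and the grasp point (between the pads) is the TCP (tip_reach is the distance from the TCP to the fingertips, in m); z points along the fingers, y is the line along which they close (so a half turn about z gives the same grasp; the last joint's range is limited). The gripper opens to 88 mm and grips with 3 to 60 N. Pads are 19 mm wide; open, the fingers measure 130 mm over their backs; the gripper's body (78 mm by 193 mm) begins 47 mm behind the grasp point.
Start: joints at [-0.954, 0.359, 0.012, 0, -1.224, -0.288], TCP at [0.218, -0.639, 0.246] pointing down, gripper open.
Joint ranges: [-3.07, 3.07], [-1.43, 2.12], [-1.02, 1.25], [-3.03, 1.67], [-3.05, -0], [-3.03, 3.03]. Speed limits (rad/s): [2.39, 2.39, 3.01, 3.14, 3.14, 3.14].

## Interface

Orientations are given as [roll, pitch, yaw] about the fixed x, y, z axes, in that order (R = Rz(yaw) Ry(pitch) Rx(roll)).
In Python, from station import get_state, grab_frame, calibration, job_done, find_in, mark_of, tip_reach gives the robot as it stands.
- The arm moves only by the shell command python3 -m handwheel 'ROWS' [OPENING] [FORCE]. ROWS is JSON, a list of rows, each an object with "delta_pos": the shift along the world's x, y, z in units of 30 mm (1.0 is 30 mm), a list of three; "dr": the turn, a rotation vector about the world's x, y, z in degrees, a list of three. In form: [{"delta_pos": [tx, ty, tz], "dr": [rx, ry, rz]}, ...]. A call has 1 to 10 rows; each row shifts and turns the commanded pose from where the row before left it; what a row does not reach is not made up. A row lasts 1/10 s, in which the tool goes at most 50 mm and 8.59 degrees, less where a joint would pass 70% of its speed; a pose out of reach is approached as far as the arm can. A call is refused whole if a number of a shift passes 1 or a number of a turn 8.59, either way. A call with a gripper value outside its range is refused whole. OPENING is the closure, from -1 (fully open) to 1 (shut), set as the call begins (- or left out, the last holds). The fingers move at their own pace and stop on an object; FORCE is the grip in N (left out, the last holds). Time passes only in rows, so rows that do not move let the fingers close. It gives the time, the measured TCP pose, the force, the opening and the grip force at its end, in the units of the state.
- get_state(): the state, without advancing time (a new reading comes with each control period).
- grab_frame(name): name is "scene" or "top" or "wrist"; returns the picture (420x560x3 uint8, red, green, blue); there is no depth.
- calibration(name): a dict with "fx", "fy", "cx", "cy" (pixels), "extrinsics" (4x4, takes a point from world to camera coordinates). Camera axes: x right, y down, z forward; pixel columns grow to the right and rows downward; lengths in m; the calibration is good to about 2 mm. A picture is of the moment at which its call begins: read the wrist's pose just before it. calibration takes no time and is no camera call; for the wrist camera it gives the pose at the moment of the call.
- job_done(): hands the job in; it is judged then, once.
Trained networks look in the newest picture that a camera, given by its name, has taken for a name from the list of things; names that differ only in an ending like _2 or _b are one class to them, and where a whole thing is asked for, a point or a joint stands for the part that bears it (a point fixed in the world has none). Each returns a list of dicts, best first, with "conf" (0 to 1); they miss things now and then, are a little off and sometimes report something else, mostly with a low value. They report only what shows in the picture. A call takes as long as a camera call.
- find_in(camera, query): "location" ([column, row] in pixels, amid what is visible of it).
- mark_of(camera, query): "location" ([column, row] in pixels: a listed point, or the origin of a listed thing).
The state is a dict: "t": time; "q": joint angles; "qd": joint speeds; "joint_efforts": joint torques, N m; "eef_pos": TCP position; "ee_rot": TCP orientation; "force": force on the tool from outside, world axes, zero at the start; "moment": the same for the moment, N m; "width": finger opening in m; "gripper_force": force on a finger pad.
Only numpy, scipy, OpenCV 4.12 (cv2) and the standard library are available. Lean on these libraries where they do the work, as an engineer would, in place of code of your own. Each camera call takes 0.05 s, during which the arm holds its last target. There are 200 camera calls.

## Task

Get the chain degreaser ready: first press the blue clamp flap of the bottle stand down until it clicks and stays shut by itself, and take the hand off it. Then press the bottle's red safety cap down against its spring, twist it about a quarter turn counter-clockwise while it is down, and lift it straight off. Finish while holding the cap still and level in the gripper right above the bottle's mouth, with about 6 cm of air between cap and mouth; leave the flap shut and the other things on the bench where they are.

Things in the scene. Friction and masses are not known exactly. Their poses are not given: they have to be found in the camera images.
- dock: Bottle stand fixed to the bench: plate 120 x 270 x 14 mm (x -60..60, y -210..60 mm) with a white bottle (green label, 86 mm diameter) in a round blue cradle; neither can move or turn. Origin: on the bottle's vertical axis at bench height; z up; the clamp flap is on the -y side. Bottle shoulder: 118 mm high at radius 43, sloping in to 150 mm at the neck, radius 13.
- mouth (a point): Centre of the bottle's mouth (top of the neck), on the bottle's axis 190 mm above the bench.
- cap: Red ribbed round push-and-turn cap, 52 mm diameter, 30 mm tall, about 45 g. Origin: centre of its lower rim; z up along its axis. Locked on the bottle: rim 175 mm, top 205 mm above the bench. Turns only when pressed at least 5 mm down (8 mm is good), only counter-clockwise seen from above; free to lift once turned 55 to 125 deg. Grip it across its diameter from above at any yaw.
- seal (a joint): Travel (m) of the sprung black seal in the mouth, under the cap, that pushes the cap up: 0 with the cap locked, positive = cap pressed down by that much, to a hard stop at 0.011; negative = risen, to -0.009. Push needed on the cap: 5 N at 0, 9 N at 0.008, 10.5 N at 0.011.
- flap (a joint): Angle of the blue clamp flap (rad): 0 = shut, level, grows as its free end rises; starts between 0.45 and 0.75. A weak spring lifts it again unless it is pressed fully to 0, where a catch takes about 9 N on the pad to click in (between 0.1 and 0 rad) and then holds it.
- flap_hinge (a point): Middle of the flap's hinge line, 75 mm from the bottle's axis on the stand's -y side, 56 mm above the bench; the hinge line runs along the stand's x.
- flap_pad (a point): Centre of the yellow press pad's top face on the flap (pad 40 x 44 mm; flap 54 mm wide, its free end 120 mm from the hinge), 80 mm from the hinge line; when shut it lies at x = 0, y = -155 mm of the stand, 62 mm above the bench, facing up.
- grease_pot: Bystander: open black pot, 56 mm diameter, 35 mm tall; origin at its underside's centre.
- wrench: Bystander: steel wrench, 150 mm long, lying; origin at its middle.
- sprocket: Bystander: dark steel ring, 90 mm diameter, 8 mm thick; origin at its underside's centre.
- brush: Bystander: brush with wooden handle, 170 mm long, lying; origin at its middle.
- oil_bottle: Bystander: green bottle with a blue cap, 56 mm diameter, 150 mm tall; origin at its underside's centre.
- spray_can: Bystander: can with a blue label, 54 mm diameter, 160 mm tall; origin at its underside's centre.
- parts_tray: Bystander: white divided tray 160 x 220 x 45 mm; origin at its underside's centre.

How it is judged:
On the way, in this order (a step that is already met when the one before it is completed fails the run):
1. the flap is shut, held by its catch with the hand off it (value of joint flap below 0.04 rad and contact force between the fingers and dock below 0.3 N), for 0.2 s.
2. the cap is pressed down at least 4.5 mm against its spring (value of joint seal above 0.0045 m and horizontal distance between cap and mouth below 0.01 m and value of joint flap below 0.04 rad), for 0.05 s.
3. the cap, still on the neck, is twisted more than 45 deg (angle between the x axis of cap and the x axis of dock, either way round above 0.79 rad and z of cap in the frame of dock below 0.188 m and horizontal distance between cap and mouth below 0.01 m), for 0.05 s.
At the end, for the whole second after the job is handed in: The cap is held still by the fingers (over 1 N, below 30 mm/s), its lower rim 30 to 120 mm above the mouth and within 35 mm of the bottle's axis, within 0.3 rad of level, touching nothing of the stand; the flap is within 0.04 rad of shut (z of cap in the frame of mouth between 0.03 and 0.12 m and horizontal distance between cap and mouth below 0.035 m and angle between cap's own z axis and vertical below 0.3 rad and contact force between the fingers and cap above 1 N and contact force between cap and dock below 0.1 N and linear speed of cap below 0.03 m/s and value of joint flap below 0.04 rad); the arm keeps its last pose, push and grip.
It fails at once if a bystander is moved more than 30 mm (distance of any of grease_pot, wrench, sprocket, brush, oil_bottle, spray_can, parts_tray from where it was at the start of the episode above 0.03 m).
It also fails if it takes over 48 s, if anything falls off the work surface, if the arm or the gripper's body presses on something with over 40 N, if the wrist force passes 120 N, or if a joint passes its speed limit or range.

## Working session

There is one attempt and no reset: what is moved stays moved. The work goes in short steps, Python scripts to look and compute and a shell command to move; the robot and the scene stay as the last step left them, time stands still between calls to the robot, and variables do not carry over. Pictures are saved under pics/ and viewed, at most 10 in all, crops included, and the job is handed in when it is done.

```bash
mkdir -p pics
cat > h.py <<'E'
import numpy as np, cv2
from station import *
def tri(obs):
    A=[];
    for cal,(u,v) in obs:
        E=np.array(cal["extrinsics"]);K=np.array([[cal["fx"],0,cal["cx"]],[0,cal["fy"],cal["cy"]],[0,0,1]])
        P=K@E[:3]; A+= [u*P[2]-P[0], v*P[2]-P[1]]
    X=np.linalg.svd(np.array(A))[2][-1]; return X[:3]/X[3]
def proj(cal,X):
    p=np.array(cal["extrinsics"])[:3]@np.append(X,1); return [cal["fx"]*p[0]/p[2]+cal["cx"],cal["fy"]*p[1]/p[2]+cal["cy"]]
def save(n,f): cv2.imwrite(f"pics/{f}.png",cv2.cvtColor(n,cv2.COLOR_RGB2BGR))
E
python3 - <<'E'
from h import *
ims=[grab_frame(c) for c in("scene","top")]
save(np.vstack(ims)[:, :],"a"); im=cv2.resize(np.hstack(ims),(800,300)); save(im,"a")
C={c:calibration(c) for c in("scene","top")}
for q in("dock","cap","mouth","flap_hinge","flap_pad"):
    o=[]
    for c in C:
        r=mark_of(c,q)
        if r: o.append((C[c],r[0]["location"])); print(q,c,np.round(r[0]["location"]),round(r[0]["conf"],2))
    if len(o)==2:
        X=tri(o); print(X.round(4),[np.round(np.subtract(proj(a,X),b),1) for a,b in o])
print(tip_reach() if callable(tip_reach) else tip_reach, get_state())
E
```

```text
dock scene [322. 253.] 0.66
dock top [244. 205.] 0.92
[ 0.5946  0.078  -0.0037] [array([-2. ,  0.1]), array([-1.8, -0.4])]
cap scene [321. 202.] 0.81
cap top [238. 195.] 0.96
[0.5873 0.0735 0.1752] [array([ 0.9, -0.1]), array([0.8, 0.2])]
mouth scene [319. 198.] 0.96
mouth top [241. 192.] 0.67
[0.5922 0.0657 0.1919] [array([ 0.5, -0. ]), array([0.4, 0.1])]
flap_hinge scene [292. 245.] 0.82
flap_hinge top [269. 196.] 0.56
[ 0.6109 -0.0033  0.0571] [array([-0.1,  0. ]), array([-0.1, -0. ])]
flap_pad scene [267. 237.] 0.69
flap_pad top [292. 187.] 0.78
[ 0.6267 -0.0663  0.1107] [array([ 1.3, -0. ]), array([1.2, 0.2])]
0.019 {'t': 0.6, 'q': array([-9.53913497e-01,  3.58557090e-01,  1.18812368e-02,  2.39795818e-05,
       -1.22409819e+00, -2.88098575e-01]), 'qd': array([ 0.00217522, -0.00247143,  0.00170184, -0.00156932, -0.00042939,
        0.0010298 ]), 'joint_efforts': array([-1.66514712e-05, -5.81989968e+01,  2.93182325e+01,  6.99971750e+00,
        1.24414029e-02, -3.81425059e-05]), 'eef_pos': array([ 0.21791486, -0.63882646,  0.24558516]), 'ee_rot': array([-3.14156488e+00, -1.52908003e-05, -2.81280025e+00]), 'force': array([-0.53909556,  0.01170785,  0.77564491]), 'moment': array([ 0.05378122, -0.00592625, -0.01932786]), 'gripper_force': 0.0, 'width': 0.08787137576558215}
```

View pics/a.png

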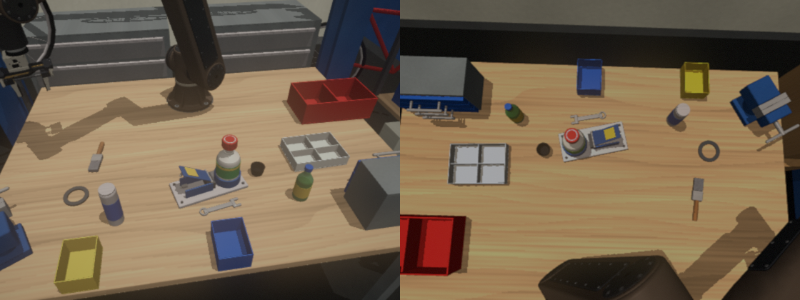

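The picture shows the stand at about (0.59, 0.07), yaw about 15°. In the scene half, the flap is raised at about (190,178) and the red cap is at (229,142). The spray can and wrench are clear of the route. I'll move towards the flap and turn so the jaws line up with the hinge.

```bash
python3 -m handwheel '[{"delta_pos":[0.69,0.93,0],"dr":[0,0,8.5]},{"delta_pos":[0.69,0.93,0],"dr":[0,0,8.5]},{"delta_pos":[0.69,0.93,0],"dr":[0,0,8.5]},{"delta_pos":[0.69,0.93,0],"dr":[0,0,8.5]},{"delta_pos":[0.69,0.93,0],"dr":[0,0,8.5]},{"delta_pos":[0.69,0.93,0],"dr":[0,0,8.5]},{"delta_pos":[0.69,0.93,0],"dr":[0,0,8.5]},{"delta_pos":[0.69,0.93,0],"dr":[0,0,8.5]},{"delta_pos":[0.69,0.93,0],"dr":[0,0,8.5]},{"delta_pos":[0.69,0.93,0],"dr":[0,0,8.5]}]' 1 20
python3 -m handwheel '[{"delta_pos":[0.69,0.93,0],"dr":[0,0,2]},{"delta_pos":[0.69,0.93,0],"dr":[0,0,0]},{"delta_pos":[0.69,0.93,0],"dr":[0,0,0]},{"delta_pos":[0.69,0.93,0],"dr":[0,0,0]},{"delta_pos":[0.69,0.93,0],"dr":[0,0,0]},{"delta_pos":[0.69,0.93,0],"dr":[0,0,0]},{"delta_pos":[0.69,0.93,0],"dr":[0,0,0]},{"delta_pos":[0.69,0.93,0],"dr":[0,0,0]},{"delta_pos":[0,0,0],"dr":[0,0,0]}]'
python3 - <<'E'
from h import *
C={c:calibration(c) for c in("scene","wrist","top")}
for c in C: save(grab_frame(c),"b_"+c)
for q in("dock","cap","mouth","flap_hinge","flap_pad","spray_can"):
    o=[]
    for c in C:
        r=mark_of(c,q)
        if r: print(q,c,np.round(r[0]["location"]),round(r[0]["conf"],2)); o.append((C[c],r[0]["location"]))
    if len(o)>1:
        X=tri(o); print(X.round(4),[np.round(np.subtract(proj(a,X),b),1) for a,b in o])
s=get_state();print(s["t"],s["eef_pos"],s["ee_rot"],s["width"],s["q"])
E
```

```text
t: 1.6
eef_pos: [0.4256, -0.3586, 0.2459]
ee_rot: [-3.141, -0.0, -1.323]
force: [0.7, -0.0, 0.2]
width: 0.0134
gripper_force: 0.0
t: 2.5
eef_pos: [0.5926, -0.1338, 0.2452]
ee_rot: [-3.141, -0.0, -1.291]
force: [-0.2, 0.2, -0.2]
width: 0.0008
gripper_force: 0.0
dock scene [321. 252.] 0.79
cap scene [319. 204.] 0.83
mouth scene [323. 197.] 0.62
flap_hinge scene [292. 245.] 0.85
flap_pad scene [268. 240.] 0.98
flap_pad wrist [216. 253.] 0.92
flap_pad top [292. 185.] 0.92
[ 0.6319 -0.0656  0.1066] [array([0.6, 0.2]), array([-1.3,  1.8]), array([0.9, 0.4])]
spray_can scene [162. 306.] 0.9
spray_can top [383. 168.] 0.94
[ 0.715  -0.3385  0.0088] [array([-0.5, -0.1]), array([-0.4, -0. ])]
3.55 [ 0.59056359 -0.13660208  0.24554856] [ 3.14157011e+00 -1.55548953e-05 -1.29430611e+00] 0.00035285213262036664 [ 9.46550166e-02  2.46495197e-01 -1.46712678e-01  2.09762148e-05
 -1.17760781e+00  1.81827161e-01]
```

View pics/b_wrist.png

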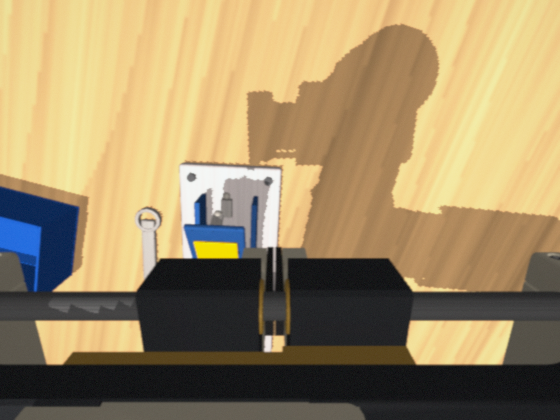

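The wrist view shows the yellow pad at (216,250) and the stand's edges near vertical, so the jaws line up with the hinge. I'll move above the pad and press.

```bash
python3 -m handwheel '[{"delta_pos":[0.69,0.93,0],"dr":[0,0,0]},{"delta_pos":[0.69,0.93,-0.2],"dr":[0,0,0]},{"delta_pos":[0,0,-0.8],"dr":[0,0,0]},{"delta_pos":[0,0,-0.8],"dr":[0,0,0]},{"delta_pos":[0,0,-0.8],"dr":[0,0,0]},{"delta_pos":[0,0,-0.5],"dr":[0,0,0]},{"delta_pos":[0,0,-0.5],"dr":[0,0,0]},{"delta_pos":[0,0,-0.5],"dr":[0,0,0]},{"delta_pos":[0,0,-0.5],"dr":[0,0,0]},{"delta_pos":[0,0,-0.3],"dr":[0,0,0]}]'
python3 -m handwheel '[{"delta_pos":[0,0,-0.2],"dr":[0,0,0]},{"delta_pos":[0,0,-0.1],"dr":[0,0,0]},{"delta_pos":[0,0,-0.1],"dr":[0,0,0]}]'
```

```text
t: 4.55
eef_pos: [0.6317, -0.0809, 0.0976]
ee_rot: [3.141, -0.0, -1.294]
force: [-0.6, -0.8, 1.1]
width: 0.0008
gripper_force: 0.5
t: 4.85
eef_pos: [0.6322, -0.0811, 0.0872]
ee_rot: [-3.141, -0.001, -1.294]
force: [-1.7, -1.3, 7.4]
width: 0.0007
gripper_force: 3.9
```

```bash
python3 -m handwheel '[{"delta_pos":[0,0,-0.1],"dr":[0,0,0]},{"delta_pos":[0,0,-0.1],"dr":[0,0,0]},{"delta_pos":[0,0,0],"dr":[0,0,0]}]'
```

```text
t: 5.15
eef_pos: [0.6324, -0.0811, 0.0812]
ee_rot: [-3.141, -0.001, -1.294]
force: [0.5, -1.9, 4.0]
width: 0.0006
gripper_force: 1.6
```

```bash
python3 -m handwheel '[{"delta_pos":[0,0,-0.05],"dr":[0,0,0]},{"delta_pos":[0,0,-0.05],"dr":[0,0,0]},{"delta_pos":[0,0,0],"dr":[0,0,0]}]'
```

```text
t: 5.45
eef_pos: [0.6326, -0.0811, 0.0805]
ee_rot: [-3.14, -0.001, -1.293]
force: [-7.2, -0.3, 21.1]
width: 0.0006
gripper_force: 10.0
```

The catch clicked: the pad force dropped, then hit a hard stop. Next I lift off, open the jaws and go past the bottle, so the wrist camera can see the flap and the cap.

```bash
python3 -m handwheel '[{"delta_pos":[0,0,0.2],"dr":[0,0,0]},{"delta_pos":[0,0,1],"dr":[0,0,0]},{"delta_pos":[0,0,1],"dr":[0,0,0]},{"delta_pos":[0,0,1],"dr":[0,0,0]},{"delta_pos":[0,0,1],"dr":[0,0,0]},{"delta_pos":[0,0,1],"dr":[0,0,0]},{"delta_pos":[0,0,1],"dr":[0,0,0]},{"delta_pos":[0,0,1],"dr":[0,0,0]},{"delta_pos":[0,0,1],"dr":[0,0,0]}]'
python3 -m handwheel '[{"delta_pos":[-0.25,0.92,0.1],"dr":[0,0,0]},{"delta_pos":[-0.25,0.92,0.1],"dr":[0,0,0]},{"delta_pos":[-0.25,0.92,0.1],"dr":[0,0,0]},{"delta_pos":[-0.25,0.92,0.1],"dr":[0,0,0]},{"delta_pos":[-0.25,0.92,0.1],"dr":[0,0,0]},{"delta_pos":[-0.25,0.92,0.1],"dr":[0,0,0]},{"delta_pos":[-0.25,0.92,0.1],"dr":[0,0,0]},{"delta_pos":[-0.25,0.92,0.1],"dr":[0,0,0]},{"delta_pos":[-0.25,0.92,0.1],"dr":[0,0,0]},{"delta_pos":[0,0,0],"dr":[0,0,0]}]' -1
python3 - <<'E'
from h import *
s=get_state()
C={c:calibration(c) for c in("scene","wrist","top")}
for c in C: save(grab_frame(c),"c_"+c)
for q in("cap","mouth","flap_hinge","flap_pad","dock"):
    o=[]
    for c in C:
        r=mark_of(c,q)
        if r: print(q,c,np.round(r[0]["location"]),round(r[0]["conf"],2)); o.append((C[c],r[0]["location"]))
    if len(o)>1:
        X=tri(o); print(X.round(4),[np.round(np.subtract(proj(a,X),b),1) for a,b in o])
print(s["t"],s["eef_pos"],s["ee_rot"],s["width"],s["q"])
E
```

```text
t: 6.35
eef_pos: [0.6317, -0.0804, 0.3247]
ee_rot: [-3.141, 0.001, -1.294]
force: [0.3, 0.4, -0.4]
width: 0.0004
gripper_force: 0.0
t: 7.35
eef_pos: [0.5637, 0.1706, 0.3507]
ee_rot: [-3.141, 0.001, -1.292]
force: [-0.2, -0.1, -0.4]
width: 0.0751
gripper_force: 0.0
cap scene [320. 205.] 0.72
cap wrist [269.  78.] 0.85
cap top [241. 194.] 0.91
[0.5936 0.0694 0.1699] [array([0.4, 0.2]), array([ 3.5, -1.1]), array([-0.1, -0.5])]
mouth scene [321. 198.] 0.95
mouth top [243. 191.] 0.96
[0.5953 0.0657 0.1918] [array([-1.6,  0.1]), array([-1.5, -0.3])]
flap_hinge scene [108. 277.] 0.63
flap_hinge wrist [271.  18.] 0.58
flap_hinge top [269. 192.] 0.6
[ 0.6982 -0.1654  0.1561] [array([119.5, -26.7]), array([ -48.1, -315. ]), array([ 62.6, -33.6])]
flap_pad scene [263. 250.] 0.71
flap_pad top [298. 187.] 0.97
[ 0.6344 -0.0822  0.0751] [array([-0.4, -0. ]), array([-0.3, -0. ])]
dock scene [322. 252.] 0.63
dock top [245. 202.] 0.87
[0.6006 0.0748 0.0052] [array([-2.4,  0.1]), array([-2.2, -0.5])]
7.35 [0.56367014 0.17061161 0.35074436] [-3.14106663e+00  1.22613961e-03 -1.29150141e+00] 0.07508503318580101 [ 6.25013611e-01  1.67594578e-01 -1.02148450e-02 -9.91122657e-04
 -1.39207658e+00 -3.45543265e-01]
```

View pics/c_wrist.png

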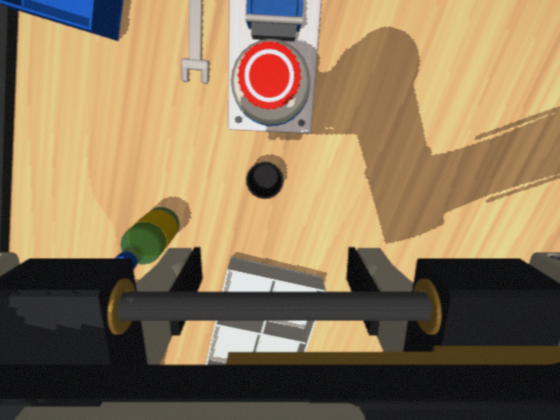

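The wrist view shows the red cap's top centred at (269,75), over the bottle. The flap starts at the top edge (275,10), so I need another view of it. I'll compute the cap from its top disc and look at the flap in the scene picture.

Run:
```python
from h import *
c=calibration("wrist");im=cv2.imread("pics/c_wrist.png").astype(int)
def red(im):
    m=((im[:,:,2]>150)&(im[:,:,1]<90)&(im[:,:,0]<90)).astype(np.uint8)
    return m
m=red(im);m[130:]=0;m[:,350:]=0;m[:,:200]=0
cs=max(cv2.findContours(m,0,2)[0],key=cv2.contourArea);(u,v),r=cv2.minEnclosingCircle(cs);print(u,v,r)
E=np.array(c["extrinsics"]);R,t=E[:3,:3],E[:3,3];o=-R.T@t
for z in(.205,.19):
    d=R.T@[(u-c["cx"])/c["fx"],(v-c["cy"])/c["fy"],1];print(z,(o+d*(z-o[2])/d[2]).round(4), "rad",r*(o[2]-z)/c["fx"])
cam=calibration("scene")
X0=np.array([.592,.069]);y=np.array([-.265,.964])
for a in (0,.1,.2): print("pad px",a,[np.round(proj(cam,np.append(X0-y*(.075+.08*np.cos(a)-.006*np.sin(a)),.056+.08*np.sin(a)+.006*np.cos(a))),1)])
s=cv2.imread("pics/c_scene.png")[185:295,220:360];tp=cv2.imread("pics/c_top.png")[150:260,210:350]
cv2.imwrite("pics/d.png",np.hstack([cv2.resize(s,(390,306),interpolation=2),cv2.resize(tp,(390,306),interpolation=2)]))
```

```text
268.279541015625 74.80708312988281 34.21693801879883
0.205 [0.5975 0.0677 0.205 ] rad 0.030374365269438455
0.19 [0.598  0.0666 0.19  ] rad 0.031968222780963784
pad px 0 [array([263.3, 253.4])]
pad px 0.1 [array([263.6, 251.1])]
pad px 0.2 [array([264.1, 248.8])]
```

View pics/d.png

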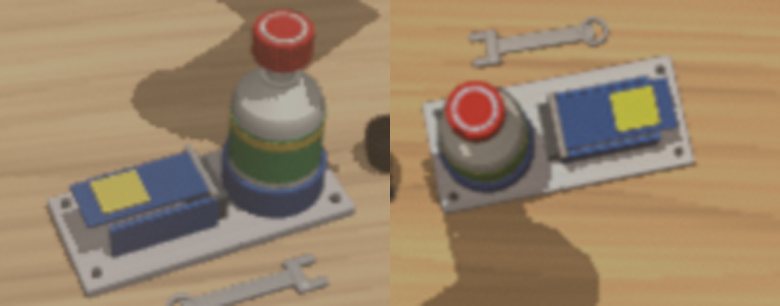

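The scene crop shows the pad at (263,253), which is what a shut flap should give. I'll take one closer wrist look at the cap's white ring on the way.

```bash
python3 -m handwheel '[{"delta_pos":[0.18,-0.55,-0.4],"dr":[0,0,0]},{"delta_pos":[0.18,-0.55,-0.4],"dr":[0,0,0]},{"delta_pos":[0,0,0],"dr":[0,0,0]},{"delta_pos":[0,0,0],"dr":[0,0,0]}]'
python3 - <<'E'
from h import *
s=get_state();c=calibration("wrist");g=grab_frame("wrist");save(g,"e")
im=g[:,:,::-1].astype(int)
m=((im[:,:,2]>130)&(im[:,:,1]<100)&(im[:,:,0]<100)).astype(np.uint8); m[230:]=0
n,l,st,_=cv2.connectedComponentsWithStats(m); print(st[1:][st[1:,4]>200])
# ring: hole contour = inner disc inside white ring
cs,h=cv2.findContours(m,cv2.RETR_CCOMP,cv2.CHAIN_APPROX_NONE)
E=np.array(c["extrinsics"]);R,t=E[:3,:3],E[:3,3];o=-R.T@t
for k,hh in zip(cs,h[0]):
    if cv2.contourArea(k)<300: continue
    (u,v),ax,_=cv2.fitEllipse(k);d=R.T@[(u-c["cx"])/c["fx"],(v-c["cy"])/c["fy"],1]
    print("hole" if hh[3]>=0 else "outer",round(u,1),round(v,1),np.round(ax,1),(o+d*(.205-o[2])/d[2]).round(4))
print(mark_of("wrist","cap")[:1],c["fx"],o,s["eef_pos"],s["ee_rot"])
E
```

```text
t: 8.65
eef_pos: [0.5753, 0.1338, 0.326]
ee_rot: [3.141, -0.0, -1.295]
force: [-0.5, 0.2, 0.0]
width: 0.0874
gripper_force: 0.0
[[ 236   89   68   69 1351]
 [ 249  103   43   44 1473]]
outer 269.7 124.5 [41.7 43.1] [0.5965 0.0703 0.205 ]
outer 269.6 123.3 [65.4 66.7] [0.5967 0.0694 0.205 ]
hole 269.5 123.8 [52.6 54.4] [0.5968 0.0698 0.205 ]
[{'location': [272.0, 123.8], 'conf': 0.66}] 322.0200466921249 [0.59757873 0.05495232 0.4663253 ] [0.57526753 0.13376751 0.32600095] [ 3.14067177e+00 -3.27604971e-04 -1.29538705e+00]
```

View pics/e.png

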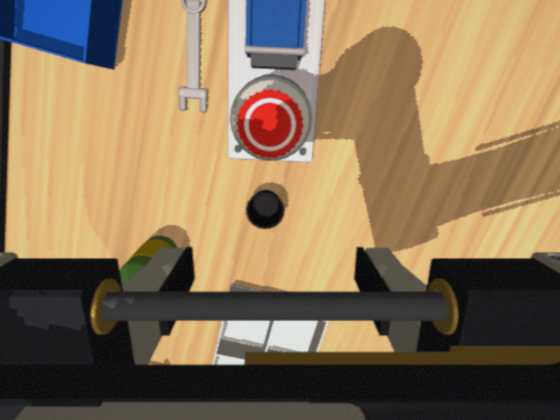

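The ring is at (269.6,124), which puts the cap axis at about (0.5966, 0.0697). Its apparent size agrees with a 205 mm top. Next I go over it, down and grip.

```bash
python3 -m handwheel '[{"delta_pos":[0.24,-0.71,0],"dr":[0,0,0]},{"delta_pos":[0.24,-0.71,0],"dr":[0,0,0]},{"delta_pos":[0.24,-0.71,0],"dr":[0,0,0]},{"delta_pos":[0,0,-0.9],"dr":[0,0,0]},{"delta_pos":[0,0,-0.9],"dr":[0,0,0]},{"delta_pos":[0,0,-0.9],"dr":[0,0,0]},{"delta_pos":[0,0,-0.9],"dr":[0,0,0]},{"delta_pos":[0,0,-0.9],"dr":[0,0,0]},{"delta_pos":[0,0,0],"dr":[0,0,0]},{"delta_pos":[0,0,0],"dr":[0,0,0]}]'
```

```text
t: 9.75
eef_pos: [0.5973, 0.0709, 0.1923]
ee_rot: [-3.141, -0.001, -1.294]
force: [0.4, 1.0, 0.2]
width: 0.0878
gripper_force: 0.0
```

```bash
python3 -m handwheel '[{"delta_pos":[0,0,0],"dr":[0,0,0]},{"delta_pos":[0,0,0],"dr":[0,0,0]},{"delta_pos":[0,0,0],"dr":[0,0,0]},{"delta_pos":[0,0,0],"dr":[0,0,0]},{"delta_pos":[0,0,0],"dr":[0,0,0]},{"delta_pos":[0,0,0],"dr":[0,0,0]},{"delta_pos":[0,0,0],"dr":[0,0,0]}]' 1 40
```

```text
t: 10.45
eef_pos: [0.5967, 0.0706, 0.1918]
ee_rot: [3.142, -0.0, -1.294]
force: [-1.6, 0.4, 3.2]
width: 0.0508
gripper_force: 40.0
```

```bash
python3 -m handwheel '[{"delta_pos":[0,0,-0.1],"dr":[0,0,0]},{"delta_pos":[0,0,-0.1],"dr":[0,0,0]},{"delta_pos":[0,0,-0.08],"dr":[0,0,0]},{"delta_pos":[0,0,0],"dr":[0,0,0]},{"delta_pos":[0,0,0],"dr":[0,0,0]}]'
```

```text
t: 10.95
eef_pos: [0.597, 0.0706, 0.184]
ee_rot: [-3.141, -0.0, -1.294]
force: [-4.4, -0.1, 8.2]
width: 0.0509
gripper_force: 40.0
```

Pressed about 8 mm at 8 N, as specified. Now the twist.

```bash
python3 -m handwheel '[{"delta_pos":[0,0,0],"dr":[0,0,5]},{"delta_pos":[0,0,0],"dr":[0,0,5]},{"delta_pos":[0,0,0],"dr":[0,0,5]},{"delta_pos":[0,0,0],"dr":[0,0,5]},{"delta_pos":[0,0,0],"dr":[0,0,5]},{"delta_pos":[0,0,0],"dr":[0,0,5]}]'
```

```text
t: 11.55
eef_pos: [0.5979, 0.071, 0.1845]
ee_rot: [-3.139, -0.002, -0.767]
force: [-1.3, 0.5, 7.4]
width: 0.0505
gripper_force: 40.0
```

```bash
python3 -m handwheel '[{"delta_pos":[0,0,0],"dr":[0,0,6]},{"delta_pos":[0,0,0],"dr":[0,0,6]},{"delta_pos":[0,0,0],"dr":[0,0,6]},{"delta_pos":[0,0,0],"dr":[0,0,6]},{"delta_pos":[0,0,0],"dr":[0,0,6]},{"delta_pos":[0,0,0],"dr":[0,0,6]},{"delta_pos":[0,0,0],"dr":[0,0,6]},{"delta_pos":[0,0,0],"dr":[0,0,6]},{"delta_pos":[0,0,0],"dr":[0,0,6]},{"delta_pos":[0,0,0],"dr":[0,0,6]}]'; python3 -c "
from station import *
print(get_state()['moment'])"
```

```text
t: 12.55
eef_pos: [0.5975, 0.0708, 0.1843]
ee_rot: [3.141, -0.002, 0.281]
force: [-2.1, 0.6, 8.6]
width: 0.051
gripper_force: 40.0
[ 0.02768003  0.95620124 -0.08457681]
```

Turned 90° with only 0.08 N m left on the wrist, so it followed the jaws without slipping. Lift it.

```bash
python3 -m handwheel '[{"delta_pos":[0,0,0.2],"dr":[0,0,0]},{"delta_pos":[0,0,0.2],"dr":[0,0,0]},{"delta_pos":[0,0,0.2],"dr":[0,0,0]},{"delta_pos":[0,0,0.2],"dr":[0,0,0]},{"delta_pos":[0,0,0],"dr":[0,0,0]}]'
```

```text
t: 13.05
eef_pos: [0.597, 0.0707, 0.2077]
ee_rot: [-3.142, -0.001, 0.276]
force: [-0.0, 0.9, -0.9]
width: 0.0506
gripper_force: 40.0
```

```bash
python3 -m handwheel '[{"delta_pos":[0,0,0.3],"dr":[0,0,0]},{"delta_pos":[0,0,0.4],"dr":[0,0,0]},{"delta_pos":[0,0,0.5],"dr":[0,0,0]},{"delta_pos":[0,0,0.5],"dr":[0,0,0]},{"delta_pos":[0,0,0.3],"dr":[0,0,0]},{"delta_pos":[0,0,0],"dr":[0,0,0]},{"delta_pos":[0,0,0],"dr":[0,0,0]},{"delta_pos":[0,0,0],"dr":[0,0,0]}]'
python3 - <<'E'
from h import *
C={c:calibration(c) for c in("scene","top")}
g={c:grab_frame(c) for c in C}
for q in("cap","mouth","flap_pad"):
    o=[]
    for c in C:
        r=mark_of(c,q)
        if r: o.append((C[c],r[0]["location"])); print(q,c,np.round(r[0]["location"]),round(r[0]["conf"],2))
    if len(o)==2: print(tri(o).round(4))
save(cv2.resize(g["scene"][130:295,200:360],(640,600)[::1]) if 0 else cv2.resize(g["scene"][130:295,200:360],(580,598),interpolation=2),"f")
s=get_state();print(s["eef_pos"],s["force"],s["width"],s["gripper_force"])
E
```

```text
t: 13.85
eef_pos: [0.5964, 0.0706, 0.2663]
ee_rot: [-3.142, 0.001, 0.276]
force: [-0.4, -0.1, -0.6]
width: 0.0508
gripper_force: 40.0
cap scene [321. 176.] 0.81
cap top [236. 188.] 0.66
[0.588  0.0706 0.2528]
mouth scene [321. 198.] 0.57
mouth top [240. 190.] 0.7
[0.596  0.0688 0.1936]
flap_pad scene [263. 253.] 0.58
flap_pad top [296. 187.] 0.81
[ 0.6361 -0.0806  0.0679]
[0.59681768 0.07065819 0.26698745] [ 0.73848373  0.01710153 -0.7936053 ] 0.05087530193969457 39.999774154275656
```

View pics/f.png

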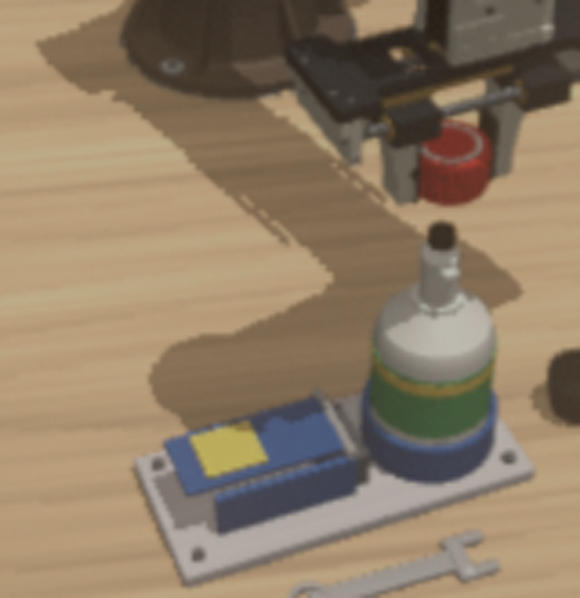

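The picture shows the cap level in the jaws at crop (452,162), clear above the open mouth at (441,235), and the flap flat with its pad at (228,450). The measured gap is about 6 cm.

```bash
python3 -c "
from station import *
print(job_done())"
```

```text
the job is handed in; nothing more can be done
None
```

I handed the job in with the flap clicked shut, the cap pressed, twisted 90° and lifted off, held level about 6 cm above the mouth; nothing else was touched that I could see, and the hand-in gave no verdict.

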